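Power up and zero the bench balance

ROBOT

A 6-joint arm with a two-finger parallel gripper is mounted at the origin on the work surface. World frame = base frame: x ahead of the robot, y to its left, z up, the work surface at z = 0. Lengths are in mm, angles in rad, forces in N, time in s.
With the tool pointing down it reaches from about 275 to 1000 mm from the base axis. Payload 8.4 kg.
Tool frame: the origin (TCP) lies midway between the tips of the shut fingers; the grasp point (between the pads) lies 19 mm behind it; z points along the fingers, y is the line along which they close (so a half turn about z gives the same grasp; the last joint's range is limited). The gripper opens to 85 mm and grips with 20 to 120 N. Pads are 22 mm wide; open, the fingers measure 114 mm over their backs; the gripper's body (76 mm by 85 mm) begins 54 mm behind the grasp point. The pads swing forward as they close: fully open they stand 13 mm farther back than shut.
Start: joints at [-1.23, 0.353, 1.633, -0, 1.155, -0.002], TCP at [210.077, -588.638, 195.081] pointing down, gripper open.
Joint ranges: [-2.63, 2.63], [-0.92, 2.1], [0.06, 2.66], [-1.3, 4.44], [0, 2.69], [-3.02, 3.02]. Speed limits (rad/s): [2.22, 2.22, 2.79, 3.14, 3.14, 3.14].

INTERFACE

Orientations are given as [roll, pitch, yaw] about the fixed x, y, z axes, in that order (R = Rz(yaw) Ry(pitch) Rx(roll)).
In Python, from rig import r, imaging gives the robot as it stands. The module is installed in compiled form; this text tells all that it offers.
- The arm moves only by the tool arm_command, never from a script. Its argument "deltas" is a list of rows, each an object of numbers: "hand": the finger opening in mm, from 0 to 85.4; "tx", "ty", "tz": the shift along the tool's x, y, z in mm; "wx", "wy", "wz": the turn, a rotation vector about the tool's x, y, z in rad. A call has 1 to 8 rows; each row shifts and turns the commanded pose from where the row before left it, along the tool's axes as they then stand; what a row does not reach is not made up. A row lasts 1/8 s, in which the tool goes at most 62.5 mm and 10.7 degrees, less where a joint would pass 70% of its speed; a pose out of reach is approached as far as the arm can. A call with a gripper value outside its range is refused whole. The fingers move at their own pace and stop on an object; "squeeze" is the grip in N (left out, the last holds). Time passes only in rows, so rows that do not move let the fingers close. It gives the time, the measured TCP pose, the force, the opening and the grip force at its end, in the units of the state.
- r.sense(): the state, without advancing time (a new reading comes with each control period).
- imaging.grab_frame(name): name is "scene" or "side" or "wrist"; returns a dict with "image" (384x512x3 uint8, red, green, blue), "mtx" (3x3 intrinsics, pixels), "D" ([k1, k2, p1, p2, k3] as OpenCV has them; the pictures are not rectified), "world_to_cam" (4x4, takes a point from world to camera coordinates). Camera axes: x right, y up, looking along -z (the intrinsics and any distortion apply to the point x, -y, -z); pixel columns grow to the right and rows downward; lengths in mm; the calibration is good to about 2 mm. A picture is of the moment at which its call begins. There is no depth.
- r.sign_off(): hands the job in; it is judged then, once.
The state is a dict: "clock": time; "qpos": joint angles; "qvel": joint speeds; "joint_efforts": joint torques, N m; "eef_pos": TCP position; "tcp_rot": TCP orientation; "contact_force": force on the tool from outside, world axes, zero at the start; "wrist_torque": the same for the moment, N m; "opening": opening from 0.0 (shut) to 1.0 (fully open); "grasp_force": force on a finger pad.
Only numpy, scipy, OpenCV 4.12 (cv2) and the standard library are available. Lean on these libraries where they do the work, as an engineer would, in place of code of your own. Each camera call takes 0.05 s, during which the arm holds its last target. There are 200 camera calls.

TASK

Get the balance ready to weigh with the empty dish on its pan: first switch on the socket that holds the black power adapter by pushing the raised end of that socket's rocker switch right down, then press the balance's round button fully in so that it stays in, and then press the balance's long bar key all the way down and let it spring back. Press nothing out of turn, leave the other rocker and the square key alone, and do not lift, shift or tip the dish or any other loose thing.

Things in the scene. Friction and masses are not known exactly. Their poses are not given: they have to be found in the camera images.
- power_unit: grey two-socket bench power unit fixed to the bench, 100 mm (x) by 230 mm (y) by 45 mm high; origin centre of underside, x away from the robot, y to the left. Two sockets side by side at its far edge, each with its own rocker switch directly in front of it, on the robot's side.
- rocker_left (a joint): tilt of the left rocker switch, rad: 0 = off (end nearer the robot stands up), 0.34 = fully on (that end pushed down, its face level). It stays where it is left; about 3 to 4 N on the raised end tips it. White V-shaped paddle, 44 mm long (along the unit's x), 30 mm wide, pivot 53 mm above the bench at (-24, +55) mm in the power unit's frame; each half is a flat face 22 mm long.
- rocker_left_press (a point): point on the top face of the left rocker's robot-side half, 16 mm from the pivot; moves with the rocker. When off it lies about 62 mm above the bench, when fully on 57 mm; the raised end itself is about 64 mm up when off.
- socket_left (a point): centre of the left socket, on the unit's top face 45 mm above the bench, 46 mm beyond the left rocker's pivot
- rocker_right (a joint): tilt of the right rocker switch, rad: 0 = off (end nearer the robot stands up), 0.34 = fully on (that end pushed down, its face level). It stays where it is left; about 3 to 4 N on the raised end tips it. White V-shaped paddle, 44 mm long (along the unit's x), 30 mm wide, pivot 53 mm above the bench at (-24, -55) mm in the power unit's frame; each half is a flat face 22 mm long.
- rocker_right_press (a point): point on the top face of the right rocker's robot-side half, 16 mm from the pivot; moves with the rocker. When off it lies about 62 mm above the bench, when fully on 57 mm; the raised end itself is about 64 mm up when off.
- socket_right (a point): centre of the right socket, on the unit's top face 45 mm above the bench, 46 mm beyond the right rocker's pivot
- adapter: black plug-in power adapter, 46 x 56 x 36 mm high, fixed in one of the two sockets (which one varies), so its top is 81 mm above the bench; origin centre of underside. It feeds the balance.
- blank_cover: low white blanking cover, 46 x 46 x 9 mm, fixed over the other, unused socket; origin centre of underside
- balance: white bench balance fixed to the bench, 230 mm (x) by 190 mm (y) by 55 mm high; origin centre of underside, x away from the robot, y to the left. Round steel pan of 124 mm diameter, top 65 mm above the bench, centred 32 mm beyond the origin. Along the robot-side edge (x = -85 mm) is a black strip with three pale plastic keys: round button at y = +64 mm, square key at y = +8 mm, long bar key at y = -57 mm. It stands left or right of the stirrer.
- power_button (a joint): travel of the balance's round latching button, m: 0 = out, 0.006 = fully in; it stays where it is pushed (friction about 3 N, no spring)
- power_button_top (a point): top centre of the round button, 22 mm diameter, 65 mm above the bench when out, 59 mm when in; moves with the button
- tare_key (a joint): travel of the long bar key, m: 0 = up, 0.006 = fully down; spring return, 1.5 N to start it, 5 N fully down
- tare_key_top (a point): top centre of the long bar key, 20 mm (x) by 54 mm (y), 65 mm above the bench when up; moves with the key
- mode_key (a joint): travel of the square key, m: 0 = up, 0.006 = fully down; spring return. To be left alone.
- mode_key_top (a point): top centre of the square key, 20 by 20 mm, between the other two, 65 mm above the bench
- stirrer: white hotplate stirrer fixed to the bench, 230 by 190 mm, plate 82 mm above the bench, two black dials at the front; origin centre of underside
- dish: empty glass dish, 90 mm across, 28 mm high, loose on the balance pan; origin centre of underside
- weight: brass knob weight, 22 mm diameter, 36 mm high, loose on the balance top beside the pan, some 40 mm behind the round button; origin centre of underside
- beaker: glass beaker, 72 mm across, 90 mm high, loose on the stirrer; origin centre of underside
- jar: amber jar, 60 mm diameter, 85 mm high, loose on the bench; origin centre of underside
- bottle: white bottle, 56 mm diameter, 130 mm high, loose on the bench; origin centre of underside
- small_jar: small glass jar, 50 mm diameter, 60 mm high, loose on the bench; origin centre of underside
- scoop: steel spoon, 170 mm long, lying loose on the bench along its x

How it is judged:
By the outcome, as a careful person would: the job done as asked, in the order asked, and still so for the second after the job is handed in, with the robot touching nothing.
It also fails if it takes over 46 s, if anything falls off the work surface, if the arm or the gripper's body presses on something with over 40 N, if the wrist force passes 120 N, or if a joint passes its speed limit or range.

## Working session

There is one attempt and no reset: what is moved stays moved. The work goes in short steps, Python scripts to look and compute and a tool call to move; the robot and the scene stay as the last step left them, time stands still between calls to the robot, and variables do not carry over. Pictures are saved under pics/ and viewed, at most 10 in all, crops included, and the job is handed in when it is done.

Besides the shell and the picture viewer there is one more tool, called after ">>>" as name(argument=value, ...), one argument or row to a line, values as JSON. arm_command: Moves the arm, as the interface text tells. Its arguments: {"type":"object","properties":{"deltas":{"type":"array"},"squeeze":{"type":"number"}},"required":["deltas"]}

```bash
mkdir -p pics; cat > h.py <<'E'
import numpy as np, cv2
from rig import r, imaging
def grab(n,f=None):
    d=imaging.grab_frame(n)
    if f: cv2.imwrite('pics/'+f,cv2.cvtColor(d['image'],cv2.COLOR_RGB2BGR))
    return d
def ray(d,px,z):
    u=cv2.undistortPoints(np.array([[px]],float),d['mtx'],d['D'])[0,0]
    M=d['world_to_cam'];R=M[:3,:3];c=-R.T@M[:3,3]
    v=R.T@np.array([u[0],-u[1],-1.0]); return c+v*(z-c[2])/v[2]
def proj(d,p):
    M=d['world_to_cam'];q=M[:3,:3]@np.array(p,float)+M[:3,3]
    q=np.array([q[0],-q[1],-q[2]])
    return cv2.projectPoints(q[None],np.zeros(3),np.zeros(3),d['mtx'],d['D'])[0].ravel()
E
python3 - <<'E'
from h import *
for n in('scene','side'):
    d=grab(n,n+'1.png');M=d['world_to_cam'];print(n,-M[:3,:3].T@M[:3,3])
print(r.sense())
E
```

```text
scene [1280.3075459   188.9998155   893.71119445]
side [ -57.53164444  646.53891399 1098.18370669]
{'clock': 0.1, 'qpos': array([-1.23041320e+00,  3.53602104e-01,  1.63406511e+00, -3.52725455e-05,
        1.15522905e+00, -2.40225420e-03]), 'qvel': array([ 0.00056608, -0.00036893, -0.00318314,  0.00121935, -0.00088249,
        0.00016366]), 'joint_efforts': array([ 2.81304659e-03, -6.06355405e+01, -3.42820573e+01,  2.43670493e-04,
        3.82801911e-03,  1.91822920e-05]), 'eef_pos': array([ 209.89364282, -588.18219601,  194.42001131]), 'tcp_rot': array([-3.14028897e+00,  2.91201227e-05,  3.42799664e-01]), 'contact_force': array([ 0.35029552, -0.10798093, -0.20078839]), 'wrist_torque': array([0.00327045, 0.00962011, 0.03531819]), 'grasp_force': 0.0, 'opening': 0.9984199900403166}
```

View pics/scene1.png

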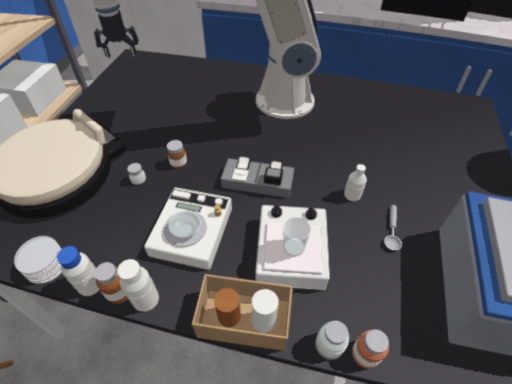

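View pics/side1.png

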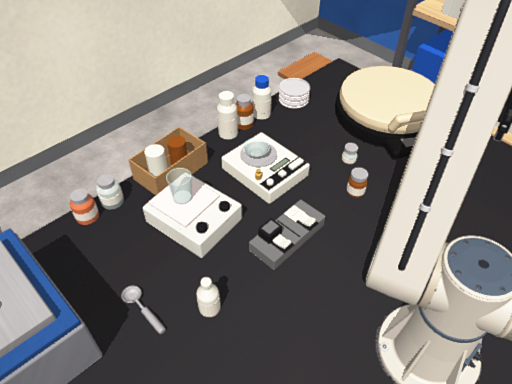

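The scene view shows the power unit at about (258,178) with the black adapter at (273,175), which is the robot's left socket. The balance is at (190,225) with its key strip at (200,198). In the side view the adapter is at (270,228) and the keys are around (280,172). I'll look at both up close next.

```bash
python3 - <<'E'
from h import *
a=cv2.imread('pics/scene1.png')[150:275,140:305]; b=cv2.imread('pics/side1.png')[125:270,210:335]
A=cv2.resize(a,None,fx=4.8,fy=4.8,interpolation=cv2.INTER_CUBIC);B=cv2.resize(b,None,fx=4,fy=4,interpolation=cv2.INTER_CUBIC)
cv2.imwrite('pics/ca.png',A);cv2.imwrite('pics/cb.png',B)
E
```

```text
(no output)
```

View pics/ca.png

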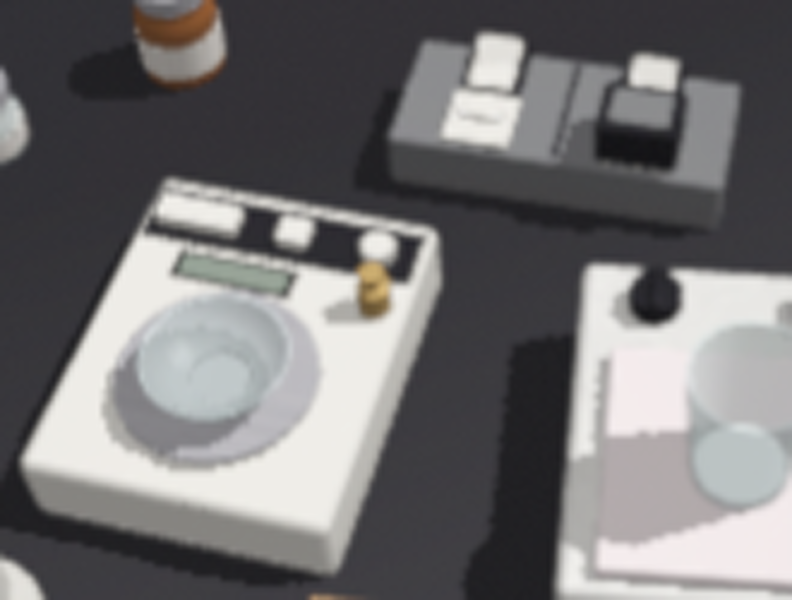

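View pics/cb.png

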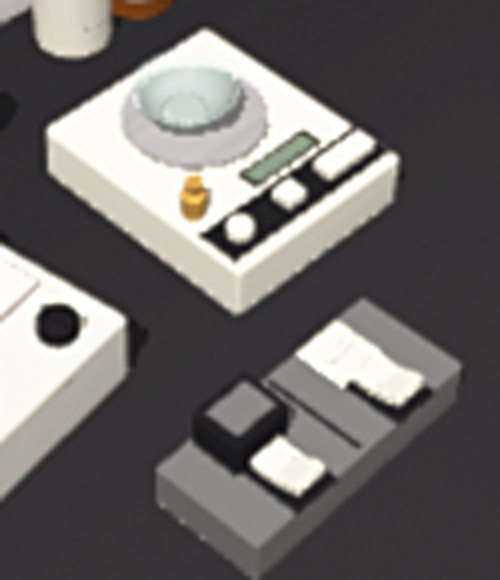

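The crops show the adapter in the robot-left socket, with that socket's rocker in front of it. On the balance, left to right from the robot, are the round button, the square key and the bar. Next I'll fit poses from the corners I picked.

```bash
python3 - <<'E'
from h import *
sc=grab('scene');sd=grab('side')
fs=lambda p:((p[0]+.5)/4.8-.5+140,(p[1]+.5)/4.8-.5+150)
fd=lambda p:((p[0]+.5)/4-.5+210,(p[1]+.5)/4-.5+125)
def fit(loc,W):
    L=np.array(loc,float);W=np.array(W)[:,:2];lc=L.mean(0);wc=W.mean(0)
    a=L-lc;b=W-wc;th=np.arctan2((a[:,0]*b[:,1]-a[:,1]*b[:,0]).sum(),(a*b).sum())
    R=np.array([[np.cos(th),-np.sin(th)],[np.sin(th),np.cos(th)]]);t=wc-R@lc
    return th,R,t,np.linalg.norm(L@R.T+t-W,axis=1).round(1)
def go(name,loc,ps,pd,z,pts):
    ws=[ray(sc,fs(p),z) for p in ps];wd=[ray(sd,fd(p),z) for p in pd]
    for l,w,lo in(('sc',ws,loc),('sd',wd,loc),('both',ws+wd,loc+loc)):
        th,R,t,e=fit(lo,w);print(name,l,'yaw',round(th,3),t.round(1),e,[(R@np.array(p)+t).round(1).tolist() for p in pts])
# order nr nl fl fr
go('pu',[(-50,-115),(-50,115),(50,115),(50,-115)],[(427,42),(740,85),(722,188),(392,140)],[(462,368),(255,545),(158,467),(365,300)],45,[(-40,55),(-24,55)])
go('bal',[(-115,-95),(-115,95),(115,95),(115,-95)],[(163,183),(437,235),(333,525),(25,465)],[(398,158),(237,263),(48,130),(207,30)],55,[(-85,64),(-85,8),(-85,-57)])
for n,p,q in(('round',(379,243),(240,227)),('sq',(295,231),(289,193)),('bar',(200,214),(345,156))):print(n,ray(sc,fs(p),65).round(1),ray(sd,fd(q),65).round(1))
E
```

```text
pu sc yaw 0.051 [487.    3.4] [3.1 2.8 2.8 2.6] [[444.3, 56.3], [460.2, 57.1]]
pu sd yaw 0.029 [482.4   2.4] [3.7 4.  3.9 3.3] [[440.8, 56.2], [456.8, 56.7]]
pu both yaw 0.04 [484.7   2.9] [5.6 3.5 1.6 3.9 3.6 3.2 5.4 5.8] [[442.5, 56.2], [458.5, 56.9]]
bal sc yaw 0.02 [ 733.  -142.3] [3.8 6.3 6.7 3.8] [[646.7, -80.0], [647.8, -136.0], [649.1, -201.0]]
bal sd yaw 0.007 [ 729.3 -144.7] [ 4.4 11.4  5.5  5.8] [[643.9, -81.3], [644.2, -137.3], [644.7, -202.3]]
bal both yaw 0.013 [ 731.1 -143.5] [ 6.2  7.4  5.2  3.8  4.1 10.8  7.2  7.2] [[645.3, -80.7], [646.0, -136.7], [646.9, -201.7]]
round [645.3 -81.2  65. ] [642.  -79.6  65. ]
sq [ 648.8 -135.9   65. ] [ 642.1 -134.5   65. ]
bar [ 650.2 -199.9   65. ] [ 640.7 -198.2   65. ]
```

>>> arm_command(
  deltas=[
    {"hand": 0,"wz": 0.15},
    {"hand": 0,"wz": 0.15},
    {"tx": 19,"ty": -53},
    {"tx": 19,"ty": -53},
    {"tx": 19,"ty": -53},
    {"tx": 19,"ty": -53},
    {"tx": 19,"ty": -53},
    {"tx": 19,"ty": -53},
  ],
)

```text
schema error: expected keys hand, tx, ty, tz, wx, wy, wz
```

>>> arm_command(
  deltas=[
    {"tx": 19,"ty": -53},
    {"tx": 19,"ty": -53},
    {"tx": 19,"ty": -53},
    {"tx": 19,"ty": -53},
    {"tx": 19,"ty": -53},
    {"tx": 0,"ty": 0},
  ],
)

```text
schema error: expected keys hand, tx, ty, tz, wx, wy, wz
```

All seven keys are required.

>>> arm_command(
  deltas=[
    {"hand": 0,"tx": 0,"ty": 0,"tz": 0,"wx": 0,"wy": 0,"wz": 0.15},
    {"hand": 0,"tx": 0,"ty": 0,"tz": 0,"wx": 0,"wy": 0,"wz": 0.15},
    {"hand": 0,"tx": 19,"ty": -53,"tz": 0,"wx": 0,"wy": 0,"wz": 0},
    {"hand": 0,"tx": 19,"ty": -53,"tz": 0,"wx": 0,"wy": 0,"wz": 0},
    {"hand": 0,"tx": 19,"ty": -53,"tz": 0,"wx": 0,"wy": 0,"wz": 0},
    {"hand": 0,"tx": 19,"ty": -53,"tz": 0,"wx": 0,"wy": 0,"wz": 0},
    {"hand": 0,"tx": 19,"ty": -53,"tz": 0,"wx": 0,"wy": 0,"wz": 0},
    {"hand": 0,"tx": 19,"ty": -53,"tz": 0,"wx": 0,"wy": 0,"wz": 0},
  ],
)

```text
clock: 1.2
eef_pos: [310.6, -264.4, 195.2]
tcp_rot: [3.141, -0.0, 0.042]
contact_force: [0.2, -0.6, -0.4]
opening: 0.005
grasp_force: 0.0
```

>>> arm_command(
  deltas=[
    {"hand": 0,"tx": 24,"ty": -52.5,"tz": 0,"wx": 0,"wy": 0,"wz": 0},
    {"hand": 0,"tx": 24,"ty": -52.5,"tz": 0,"wx": 0,"wy": 0,"wz": 0},
    {"hand": 0,"tx": 24,"ty": -52.5,"tz": 0,"wx": 0,"wy": 0,"wz": 0},
    {"hand": 0,"tx": 24,"ty": -52.5,"tz": 0,"wx": 0,"wy": 0,"wz": 0},
    {"hand": 0,"tx": 24,"ty": -52.5,"tz": 0,"wx": 0,"wy": 0,"wz": 0},
    {"hand": 0,"tx": 23,"ty": -52,"tz": 0,"wx": 0,"wy": 0,"wz": 0},
    {"hand": 0,"tx": 0,"ty": 0,"tz": 50,"wx": 0,"wy": 0,"wz": 0},
    {"hand": 0,"tx": 0,"ty": 0,"tz": 40,"wx": 0,"wy": 0,"wz": 0},
  ],
)

```text
clock: 2.2
eef_pos: [439.7, 55.3, 103.9]
tcp_rot: [3.142, -0.0, 0.045]
contact_force: [-0.3, -0.2, -0.6]
opening: 0.002
grasp_force: 0.0
```

```bash
python3 - <<'E'
from h import *
d=grab('wrist','w1.png');print(r.sense()['eef_pos'])
for p in((442,56,62),(440,56,105)):print(proj(d,p))
E
```

```text
[436.40794513  54.48487041  99.67581974]
[253.56641343 206.80033458]
[253.53132144 235.27601244]
```

View pics/w1.png

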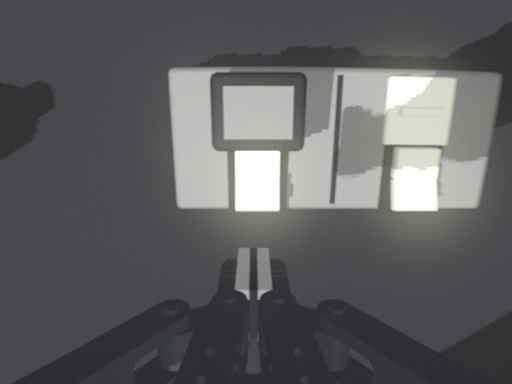

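The wrist view has the target rocker at columns 235–280, rows 150–212, directly behind the fingertips (253,250). The adapter sits beyond it at (258,112). I'll turn these pixels into positions.

```bash
python3 - <<'E'
from h import *
d=grab('wrist');print(r.sense()['eef_pos'],r.sense()['tcp_rot'])
for n,p,z in(('raised end',(257.5,212),64),('top corners adapter nl',(213,149),81),('nr',(303,149),81),('fr',(303,75),81),('fl',(213,75),81),('unit nl',(178,209),45),('unit nr',(479,208),45),('fr',(500,72),45),('fl',(170,70),45)):print(n,ray(d,p,z).round(1))
E
```

```text
[436.55711009  54.21021305 101.91037385] [3.14103763 0.00703478 0.04353423]
raised end [437.1  52.5  64. ]
top corners adapter nl [480.6  80.4  81. ]
nr [482.9  28.8  81. ]
fr [523.3  32.2  81. ]
fl [521.1  80.9  81. ]
unit nl [429.8 109.1  45. ]
unit nr [ 440.1 -112.    45. ]
fr [ 535.7 -104.6   45. ]
fl [524.2 112.5  45. ]
```

>>> arm_command(
  deltas=[
    {"hand": 0,"tx": 2,"ty": 0,"tz": 15,"wx": 0,"wy": 0,"wz": 0},
    {"hand": 0,"tx": 0,"ty": 0,"tz": 15,"wx": 0,"wy": 0,"wz": 0},
    {"hand": 0,"tx": 0,"ty": 0,"tz": 0,"wx": 0,"wy": 0,"wz": 0},
  ],
)

```text
clock: 2.68
eef_pos: [441.4, 54.1, 74.7]
tcp_rot: [3.142, 0.001, 0.042]
contact_force: [-0.2, -0.3, 0.8]
opening: 0.001
grasp_force: 0.0
```

>>> arm_command(
  deltas=[
    {"hand": 0,"tx": 0,"ty": 0,"tz": 5,"wx": 0,"wy": 0,"wz": 0},
    {"hand": 0,"tx": 0,"ty": 0,"tz": 4,"wx": 0,"wy": 0,"wz": 0},
    {"hand": 0,"tx": 0,"ty": 0,"tz": 3,"wx": 0,"wy": 0,"wz": 0},
    {"hand": 0,"tx": 0,"ty": 0,"tz": 3,"wx": 0,"wy": 0,"wz": 0},
    {"hand": 0,"tx": 0,"ty": 0,"tz": 0,"wx": 0,"wy": 0,"wz": 0},
  ],
)

```text
clock: 3.3
eef_pos: [441.6, 54.3, 59.9]
tcp_rot: [3.142, 0.0, 0.043]
contact_force: [0.5, 0.7, -0.6]
opening: 0.002
grasp_force: 0.0
```

>>> arm_command(
  deltas=[
    {"hand": 0,"tx": 0,"ty": 0,"tz": 1.5,"wx": 0,"wy": 0,"wz": 0},
    {"hand": 0,"tx": 0,"ty": 0,"tz": 1.5,"wx": 0,"wy": 0,"wz": 0},
    {"hand": 0,"tx": 0,"ty": 0,"tz": 0,"wx": 0,"wy": 0,"wz": 0},
  ],
)

```text
clock: 3.68
eef_pos: [441.7, 54.4, 57.0]
tcp_rot: [3.142, 0.0, 0.043]
contact_force: [0.7, 0.4, 0.5]
opening: 0.002
grasp_force: 0.0
```

>>> arm_command(
  deltas=[
    {"hand": 0,"tx": 0,"ty": 0,"tz": 1,"wx": 0,"wy": 0,"wz": 0},
    {"hand": 0,"tx": 0,"ty": 0,"tz": 0,"wx": 0,"wy": 0,"wz": 0},
  ],
)

```text
clock: 3.92
eef_pos: [441.7, 54.4, 56.0]
tcp_rot: [-3.142, 0.0, 0.043]
contact_force: [0.6, 0.4, -0.4]
opening: -0.003
grasp_force: 0.0
```

```bash
python3 - <<'E'
from h import *
a=grab('wrist')['image'][:,:,::-1][60:270,160:510]; b=grab('side')['image'][:,:,::-1][185:265,240:335]
A=cv2.resize(a,None,fx=1.2,fy=1.2);B=cv2.resize(b,None,fx=3.7,fy=3.7,interpolation=cv2.INTER_CUBIC)
o=np.zeros((300,A.shape[1]+B.shape[1],3),np.uint8);o[:A.shape[0],:A.shape[1]]=A;o[:B.shape[0],A.shape[1]:]=B
cv2.imwrite('pics/p1.png',o);print(r.sense()['contact_force'])
E
```

```text
[ 0.68539127 -0.55202989 -0.11586518]
```

View pics/p1.png

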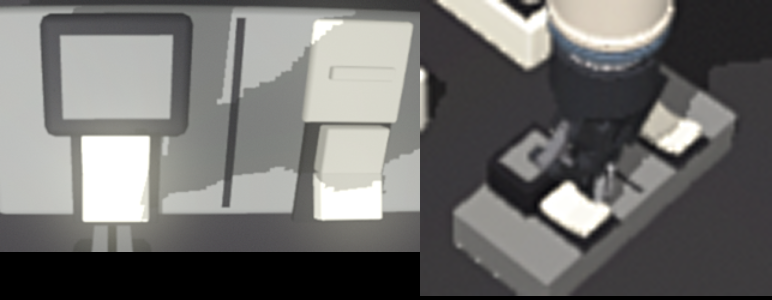

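```bash
python3 - <<'E'
from h import *
s=r.sense();print(s['eef_pos'],s['contact_force'])
t=s['eef_pos']
d=imaging.grab_frame('side');q=proj(d,t);print('tcp side crop',(q[0]-240)*3.7+420,(q[1]-185)*3.7, 'rocker (442,55,62)',[( (a-240)*3.7+420,(b-185)*3.7) for a,b in [proj(d,(442,55,62))]])
w=grab('wrist');q=proj(w,t);print('tcp wrist crop',(q-[160,60])*1.2)
E
```

```text
[441.76825412  54.38306259  56.09403747] [ 0.68539127 -0.55202989 -0.11586518]
tcp side crop 589.4446761124132 219.95012929647342 rocker (442,55,62) [(np.float64(589.046171964106), np.float64(215.54524195643344))]
tcp wrist crop [113.72408623 209.993128  ]
```

```bash
python3 - <<'E'
from h import *
g=lambda n,y,x,h,w,f:cv2.resize(imaging.grab_frame(n)['image'][y:y+h,x:x+w,::-1],(int(w*f),int(h*f)),interpolation=cv2.INTER_CUBIC)
A=g('side',200,255,60,80,5);B=g('scene',130,220,75,100,4);C=g('wrist',140,200,75,100,4);
o=np.hstack([A,np.zeros((300,400,3),np.uint8)]);o=np.vstack([o,np.hstack([B,C])])
d=imaging.grab_frame('side');t=r.sense()['eef_pos']
q=(proj(d,t)-[255,200])*5;cv2.circle(o,tuple(int(v) for v in q),2,(0,0,255),-1)
cv2.imwrite('pics/p2.png',o)
E
```

```text
(no output)
```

View pics/p2.png

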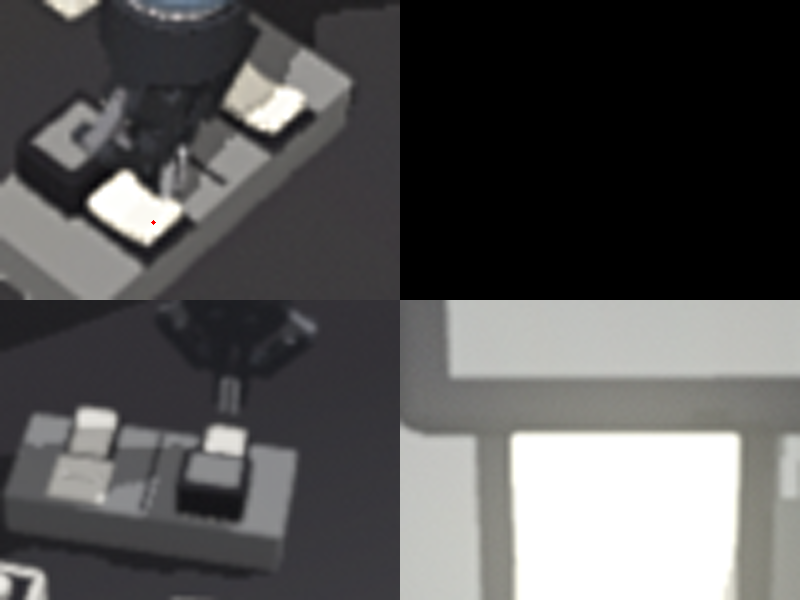

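The side view has the fingertips at about pixel (288.5,239), off the predicted red dot, and the scene view at about (277,158). The tips are clearly still above the rocker, so the reported TCP doesn't match the real tips. I'll triangulate them.

```bash
python3 - <<'E'
from h import *
a=imaging.grab_frame('scene');b=imaging.grab_frame('side')
def tri(pa,pb):
    A=[];B=[]
    for d,p in((a,pa),(b,pb)):
        o=ray(d,p,0);v=ray(d,p,100)-o;v/=np.linalg.norm(v);P=np.eye(3)-np.outer(v,v);A.append(P);B.append(P@o)
    x=np.linalg.lstsq(np.vstack(A),np.hstack(B),rcond=None)[0]
    return x.round(1)
print('tip',tri((277,158),(288.5,239.5)),'tip lo',tri((277,158.5),(288,240.5)))
print('proj tcp scene',proj(a,(441.7,54.4,56)),'z76',proj(a,(441.7,54.4,76)),proj(b,(441.7,54.4,76)))
s=r.sense();print(s['qpos'].round(4),s['clock'],s['eef_pos'],s['tcp_rot'],s['opening'])
E
```

```text
tip [437.   53.1  80.1] tip lo [436.9  54.   77.2]
proj tcp scene [276.16937437 163.82322907] z76 [276.45166333 159.49354665] [286.16904633 240.16606569]
[ 0.1191  0.2783  2.1259 -0.      0.7373  1.6471] 4.425 [441.7905465   54.37467276  56.10658115] [ 3.14159252e+00 -3.97981127e-05  4.28310147e-02] -0.0031574569876243754
```

The tips are about 20 mm above the reported TCP. I'll shift 4 mm forward and go down in small steps, watching the force.

>>> arm_command(
  deltas=[
    {"hand": 0,"tx": 4,"ty": 0,"tz": 0,"wx": 0,"wy": 0,"wz": 0},
    {"hand": 0,"tx": 0,"ty": 0,"tz": 4,"wx": 0,"wy": 0,"wz": 0},
    {"hand": 0,"tx": 0,"ty": 0,"tz": 4,"wx": 0,"wy": 0,"wz": 0},
    {"hand": 0,"tx": 0,"ty": 0,"tz": 2,"wx": 0,"wy": 0,"wz": 0},
    {"hand": 0,"tx": 0,"ty": 0,"tz": 0,"wx": 0,"wy": 0,"wz": 0},
  ],
)

```text
clock: 5.05
eef_pos: [445.5, 54.5, 45.8]
tcp_rot: [3.142, 0.001, 0.043]
contact_force: [0.6, 0.1, -0.1]
opening: 0.0
grasp_force: 0.0
```

>>> arm_command(
  deltas=[
    {"hand": 0,"tx": 0,"ty": 0,"tz": 2,"wx": 0,"wy": 0,"wz": 0},
    {"hand": 0,"tx": 0,"ty": 0,"tz": 1,"wx": 0,"wy": 0,"wz": 0},
    {"hand": 0,"tx": 0,"ty": 0,"tz": 0,"wx": 0,"wy": 0,"wz": 0},
  ],
)

```text
clock: 5.42
eef_pos: [445.7, 54.5, 43.0]
tcp_rot: [3.142, 0.0, 0.043]
contact_force: [-0.4, -0.7, -0.0]
opening: -0.003
grasp_force: 0.0
```

>>> arm_command(
  deltas=[
    {"hand": 0,"tx": 0,"ty": 0,"tz": 1,"wx": 0,"wy": 0,"wz": 0},
    {"hand": 0,"tx": 0,"ty": 0,"tz": 1,"wx": 0,"wy": 0,"wz": 0},
    {"hand": 0,"tx": 0,"ty": 0,"tz": 0,"wx": 0,"wy": 0,"wz": 0},
  ],
)

```text
clock: 5.8
eef_pos: [445.7, 54.5, 41.0]
tcp_rot: [3.142, 0.0, 0.043]
contact_force: [-0.7, 0.2, 0.8]
opening: 0.001
grasp_force: 0.0
```

>>> arm_command(
  deltas=[
    {"hand": 0,"tx": 0,"ty": 0,"tz": 1,"wx": 0,"wy": 0,"wz": 0},
    {"hand": 0,"tx": 0,"ty": 0,"tz": 0,"wx": 0,"wy": 0,"wz": 0},
  ],
)

```text
clock: 6.05
eef_pos: [445.8, 54.5, 40.0]
tcp_rot: [-3.142, 0.0, 0.043]
contact_force: [0.6, -0.1, 0.0]
opening: 0.0
grasp_force: 0.0
```

>>> arm_command(
  deltas=[
    {"hand": 0,"tx": 0,"ty": 0,"tz": 1,"wx": 0,"wy": 0,"wz": 0},
    {"hand": 0,"tx": 0,"ty": 0,"tz": 0,"wx": 0,"wy": 0,"wz": 0},
  ],
)

```text
clock: 6.3
eef_pos: [445.7, 54.5, 39.0]
tcp_rot: [-3.142, 0.0, 0.043]
contact_force: [0.3, 0.4, -0.5]
opening: 0.001
grasp_force: 0.0
```

>>> arm_command(
  deltas=[
    {"hand": 0,"tx": 0,"ty": 0,"tz": 1,"wx": 0,"wy": 0,"wz": 0},
    {"hand": 0,"tx": 0,"ty": 0,"tz": 0,"wx": 0,"wy": 0,"wz": 0},
  ],
)

```text
clock: 6.55
eef_pos: [445.7, 54.5, 38.0]
tcp_rot: [-3.142, 0.0, 0.043]
contact_force: [-0.2, -0.5, -0.6]
opening: 0.002
grasp_force: 0.0
```

>>> arm_command(
  deltas=[
    {"hand": 0,"tx": 0,"ty": 0,"tz": 1,"wx": 0,"wy": 0,"wz": 0},
    {"hand": 0,"tx": 0,"ty": 0,"tz": 0,"wx": 0,"wy": 0,"wz": 0},
  ],
)

```text
clock: 6.8
eef_pos: [445.7, 54.5, 37.0]
tcp_rot: [3.142, 0.0, 0.043]
contact_force: [-0.1, -0.5, 0.4]
opening: -0.003
grasp_force: 0.0
```

```bash
python3 - <<'E'
from h import *
g=lambda n,y,x,h,w,f:cv2.resize(imaging.grab_frame(n)['image'][y:y+h,x:x+w,::-1],(int(w*f),int(h*f)),interpolation=cv2.INTER_CUBIC)
A=g('side',205,260,50,66,6);B=g('scene',140,245,50,66,6);C=g('wrist',140,180,100,132,3)
o=np.vstack([np.hstack([A,B]),np.hstack([C,C*0])]);cv2.imwrite('pics/p3.png',o);print(r.sense()['contact_force'],r.sense()['eef_pos'])
E
```

```text
[ 0.07343443 -0.47132062 -1.07854851] [445.77577543  54.54775178  37.08150311]
```

View pics/p3.png

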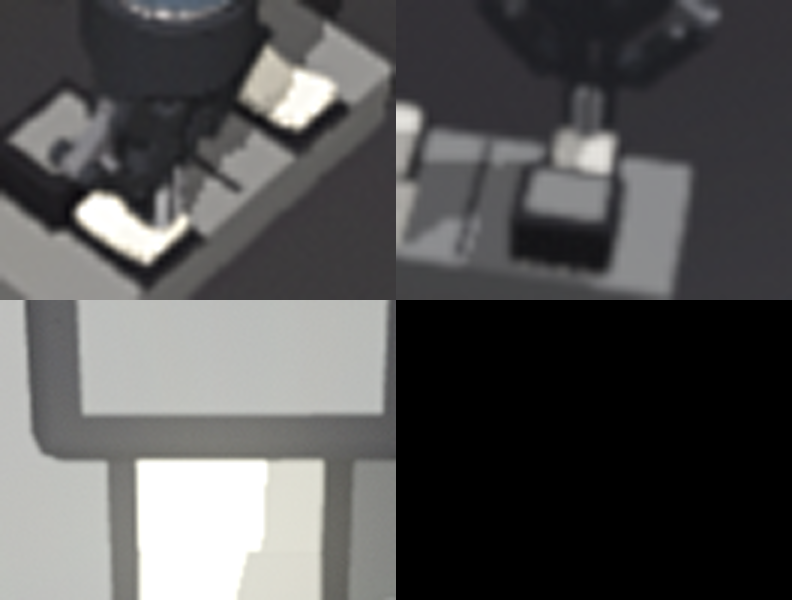

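The tips, at side (287.5,242) and scene (276.8,161.7), are now just above the rocker's near half. I'll keep feeling downward.

>>> arm_command(
  deltas=[
    {"hand": 0,"tx": 0,"ty": 0,"tz": 1,"wx": 0,"wy": 0,"wz": 0},
    {"hand": 0,"tx": 0,"ty": 0,"tz": 1,"wx": 0,"wy": 0,"wz": 0},
  ],
)

```text
clock: 7.2
eef_pos: [445.8, 54.5, 35.0]
tcp_rot: [-3.142, -0.0, 0.043]
contact_force: [-0.5, 0.3, 0.0]
opening: -0.001
grasp_force: 0.0
```

>>> arm_command(
  deltas=[
    {"hand": 0,"tx": 0,"ty": 0,"tz": 1,"wx": 0,"wy": 0,"wz": 0},
  ],
)

```text
clock: 7.32
eef_pos: [445.7, 54.5, 34.0]
tcp_rot: [-3.142, 0.0, 0.043]
contact_force: [-0.1, 1.1, -1.0]
opening: 0.001
grasp_force: 0.0
```

>>> arm_command(
  deltas=[
    {"hand": 0,"tx": 0,"ty": 0,"tz": 1,"wx": 0,"wy": 0,"wz": 0},
  ],
)

```text
clock: 7.45
eef_pos: [445.7, 54.5, 33.0]
tcp_rot: [3.142, 0.0, 0.043]
contact_force: [-0.3, -0.9, 0.6]
opening: 0.002
grasp_force: 0.0
```

>>> arm_command(
  deltas=[
    {"hand": 0,"tx": 0,"ty": 0,"tz": 1,"wx": 0,"wy": 0,"wz": 0},
  ],
)

```text
clock: 7.58
eef_pos: [445.8, 54.5, 32.0]
tcp_rot: [3.142, 0.0, 0.043]
contact_force: [-0.3, -0.0, 0.6]
opening: -0.001
grasp_force: 0.0
```

>>> arm_command(
  deltas=[
    {"hand": 0,"tx": 0,"ty": 0,"tz": 1,"wx": 0,"wy": 0,"wz": 0},
  ],
)

```text
clock: 7.7
eef_pos: [445.8, 54.6, 31.0]
tcp_rot: [-3.142, 0.0, 0.043]
contact_force: [1.0, 0.7, 0.1]
opening: -0.002
grasp_force: 0.0
```

>>> arm_command(
  deltas=[
    {"hand": 0,"tx": 0,"ty": 0,"tz": 1,"wx": 0,"wy": 0,"wz": 0},
  ],
)

```text
clock: 7.82
eef_pos: [445.8, 54.5, 30.0]
tcp_rot: [-3.142, 0.0, 0.043]
contact_force: [-0.9, -0.0, -0.3]
opening: -0.001
grasp_force: 0.0
```

>>> arm_command(
  deltas=[
    {"hand": 0,"tx": 0,"ty": 0,"tz": 1,"wx": 0,"wy": 0,"wz": 0},
  ],
)

```text
clock: 7.95
eef_pos: [445.7, 54.5, 29.0]
tcp_rot: [-3.142, 0.0, 0.043]
contact_force: [0.1, 0.2, -0.3]
opening: -0.0
grasp_force: 0.0
```

>>> arm_command(
  deltas=[
    {"hand": 0,"tx": 0,"ty": 0,"tz": 1,"wx": 0,"wy": 0,"wz": 0},
  ],
)

```text
clock: 8.07
eef_pos: [445.8, 54.5, 28.0]
tcp_rot: [-3.142, -0.0, 0.043]
contact_force: [-0.3, 0.3, 0.2]
opening: 0.002
grasp_force: 0.0
```

```bash
python3 - <<'E'
from h import *
def g(n,y,x,h,w,f,pts):
    d=imaging.grab_frame(n);o=cv2.resize(d['image'][y:y+h,x:x+w,::-1],(w*f,h*f),interpolation=cv2.INTER_CUBIC)
    for p,c in pts:
        q=(proj(d,p)-[x,y]+.5)*f
        cv2.circle(o,tuple(int(v) for v in q),2,c,-1)
    return o
P=[((445.7,54.5,z),c) for z,c in((28,(0,0,255)),(48,(0,255,0)),(58,(255,0,0)),(68,(0,255,255)))]
A=g('side',210,262,37,50,8,P);B=g('scene',140,252,37,50,8,P);C=g('wrist',100,160,150,200,4,P)
o=np.zeros((600,800,3),np.uint8);o[:296,:400]=A;o[:296,400:800]=B;o[300:600,:800]=C[240:540]
cv2.imwrite('pics/p4.png',o)
E
```

```text
(no output)
```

View pics/p4.png

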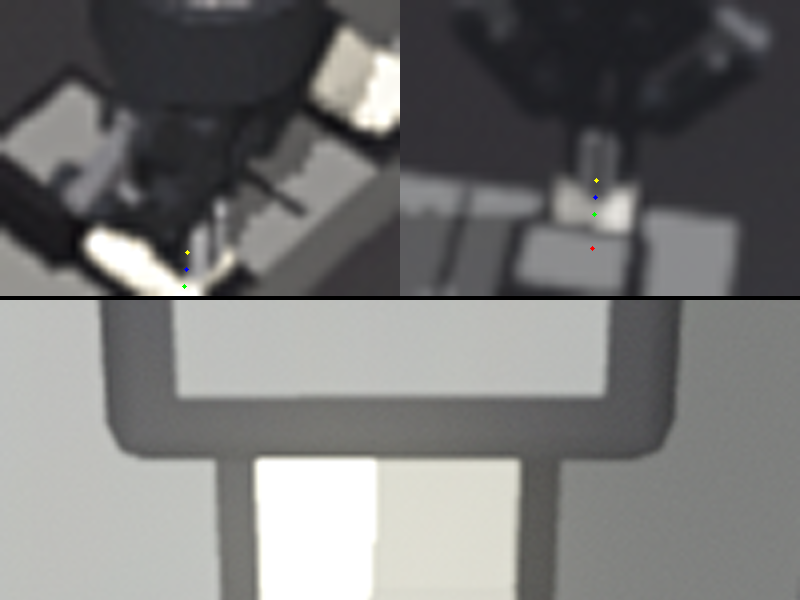

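The dots show the tips at z ≈ 60–63: they end between the 68 and 58 marks in the scene view and near the 58 mark in the side view. Contact should be close, so I'll keep feeling downward.

>>> arm_command(
  deltas=[
    {"hand": 0,"tx": 0,"ty": 0,"tz": 1,"wx": 0,"wy": 0,"wz": 0},
  ],
)

```text
clock: 8.35
eef_pos: [445.7, 54.5, 27.2]
tcp_rot: [-3.142, 0.0, 0.043]
contact_force: [-2.2, 0.5, 4.3]
opening: 0.003
grasp_force: 2.3
```

>>> arm_command(
  deltas=[
    {"hand": 0,"tx": 0,"ty": 0,"tz": 1,"wx": 0,"wy": 0,"wz": 0},
  ],
)

```text
clock: 8.48
eef_pos: [445.1, 54.5, 26.1]
tcp_rot: [3.142, 0.001, 0.043]
contact_force: [-2.9, -0.5, 5.1]
opening: 0.007
grasp_force: 2.5
```

>>> arm_command(
  deltas=[
    {"hand": 0,"tx": 0,"ty": 0,"tz": 1,"wx": 0,"wy": 0,"wz": 0},
  ],
)

```text
clock: 8.6
eef_pos: [444.9, 54.5, 24.9]
tcp_rot: [3.142, 0.001, 0.043]
contact_force: [-4.1, 0.1, 4.2]
opening: -0.003
grasp_force: 2.3
```

>>> arm_command(
  deltas=[
    {"hand": 0,"tx": 0,"ty": 0,"tz": 1,"wx": 0,"wy": 0,"wz": 0},
  ],
)

```text
clock: 8.72
eef_pos: [445.4, 54.5, 23.9]
tcp_rot: [3.142, 0.001, 0.043]
contact_force: [-3.3, -0.2, 3.7]
opening: 0.002
grasp_force: 2.1
```

Contact starts at a reported z of about 27, and the rocker is tipping. I'll continue until it hits its stop.

>>> arm_command(
  deltas=[
    {"hand": 0,"tx": 0,"ty": 0,"tz": 1,"wx": 0,"wy": 0,"wz": 0},
  ],
)

```text
clock: 8.85
eef_pos: [445.7, 54.5, 23.0]
tcp_rot: [3.142, 0.0, 0.043]
contact_force: [-1.4, -0.4, 3.5]
opening: 0.0
grasp_force: 1.7
```

>>> arm_command(
  deltas=[
    {"hand": 0,"tx": 0,"ty": 0,"tz": 1,"wx": 0,"wy": 0,"wz": 0},
  ],
)

```text
clock: 8.98
eef_pos: [446.0, 54.5, 22.0]
tcp_rot: [-3.142, -0.0, 0.043]
contact_force: [-1.3, 0.5, 4.8]
opening: 0.001
grasp_force: 1.8
```

>>> arm_command(
  deltas=[
    {"hand": 0,"tx": 0,"ty": 0,"tz": 1,"wx": 0,"wy": 0,"wz": 0},
  ],
)

```text
clock: 9.1
eef_pos: [445.7, 54.5, 21.0]
tcp_rot: [-3.142, 0.0, 0.043]
contact_force: [-4.1, 1.0, 4.6]
opening: -0.002
grasp_force: 2.1
```

>>> arm_command(
  deltas=[
    {"hand": 0,"tx": 0,"ty": 0,"tz": 1,"wx": 0,"wy": 0,"wz": 0},
  ],
)

```text
clock: 9.22
eef_pos: [445.7, 54.5, 20.6]
tcp_rot: [3.142, 0.0, 0.043]
contact_force: [-9.8, 0.2, 28.0]
opening: 0.001
grasp_force: 14.1
```

>>> arm_command(
  deltas=[
    {"hand": 0,"tx": 0,"ty": 0,"tz": 1,"wx": 0,"wy": 0,"wz": 0},
  ],
)

```text
clock: 9.35
eef_pos: [445.8, 54.5, 20.4]
tcp_rot: [3.142, 0.0, 0.043]
contact_force: [-12.7, -0.9, 44.5]
opening: 0.003
grasp_force: 22.2
```

The rocker has hit its stop after about 6.5 mm of travel, with the tips at z 57 for a reported 20.6, so the offset is about 36 mm. I'll lift off and move over the round button.

>>> arm_command(
  deltas=[
    {"hand": 0,"tx": 0,"ty": 0,"tz": -25,"wx": 0,"wy": 0,"wz": 0},
    {"hand": 0,"tx": 0,"ty": 0,"tz": -55,"wx": 0,"wy": 0,"wz": 0},
    {"hand": 0,"tx": 39,"ty": 28.5,"tz": 0,"wx": 0,"wy": 0,"wz": 0},
    {"hand": 0,"tx": 39,"ty": 28.5,"tz": 0,"wx": 0,"wy": 0,"wz": 0},
    {"hand": 0,"tx": 39,"ty": 28.5,"tz": 0,"wx": 0,"wy": 0,"wz": 0},
    {"hand": 0,"tx": 39,"ty": 28.5,"tz": 0,"wx": 0,"wy": 0,"wz": 0},
    {"hand": 0,"tx": 39,"ty": 28.5,"tz": 0,"wx": 0,"wy": 0,"wz": 0},
    {"hand": 0,"tx": 0,"ty": 0,"tz": 0,"wx": 0,"wy": 0,"wz": 0},
  ],
)

```text
clock: 10.35
eef_pos: [649.9, -81.5, 98.8]
tcp_rot: [3.141, -0.003, 0.041]
contact_force: [-0.8, 0.2, -0.2]
opening: 0.001
grasp_force: 0.0
```

>>> arm_command(
  deltas=[
    {"hand": 0,"tx": -2,"ty": 0,"tz": 30,"wx": 0,"wy": 0,"wz": 0},
    {"hand": 0,"tx": 0,"ty": 0,"tz": 28,"wx": 0,"wy": 0,"wz": 0},
    {"hand": 0,"tx": 0,"ty": 0,"tz": 0,"wx": 0,"wy": 0,"wz": 0},
    {"hand": 0,"tx": 0,"ty": 0,"tz": 0,"wx": 0,"wy": 0,"wz": 0},
  ],
)

```text
clock: 10.85
eef_pos: [645.1, -79.3, 41.9]
tcp_rot: [3.141, -0.001, 0.043]
contact_force: [0.2, -0.4, 0.5]
opening: -0.0
grasp_force: 0.0
```

```bash
python3 - <<'E'
from h import *
s=r.sense();print(s['eef_pos'],s['contact_force'])
t=s['eef_pos']
def g(n,y,x,h,w,f,pts):
    d=imaging.grab_frame(n);o=cv2.resize(d['image'][y:y+h,x:x+w,::-1],(w*f,h*f),interpolation=cv2.INTER_CUBIC)
    for p,c in pts:
        q=(proj(d,p)-[x,y]+.5)*f
        cv2.circle(o,tuple(int(v) for v in q),2,c,-1)
    return o
P=[((t[0]-4.5,t[1],t[2]+36),(0,0,255)),((644,-80.5,65),(255,0,0))]
A=g('side',140,240,50,66,6,P);B=g('scene',170,160,50,66,6,P);C=g('wrist',100,128,150,200,2,P);D=g('side',200,245,50,66,6,P)
o=np.zeros((600,800,3),np.uint8);o[:300,:396]=A;o[:300,400:796]=B;o[300:600,:400]=C;o[300:600,404:800]=D
cv2.imwrite('pics/p5.png',o)
E
```

```text
[645.08812033 -79.31957562  41.94864226] [ 0.20069691 -0.36189033  0.52419342]
```

View pics/p5.png

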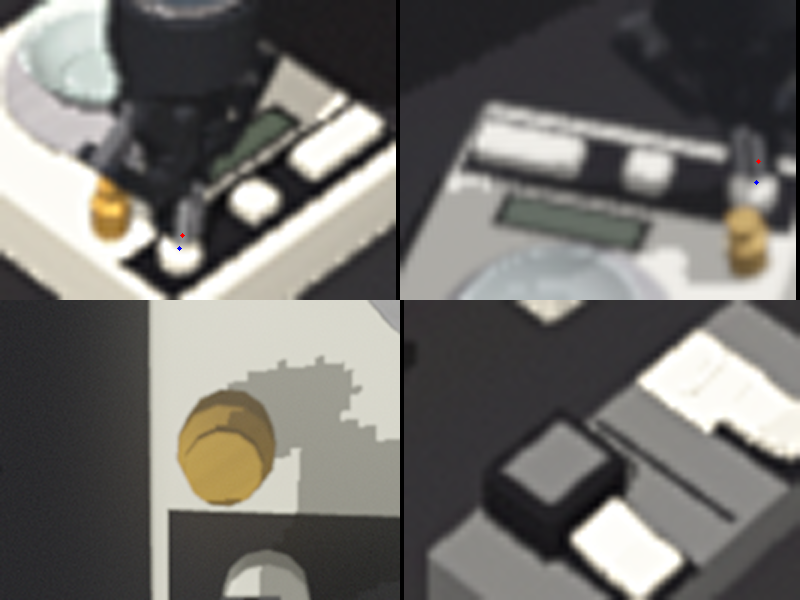

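The last panel shows the left rocker lying flat, so it is on. The tips hover over the round button, at side (185,238) and scene (750,175). Pressing now.

>>> arm_command(
  deltas=[
    {"hand": 0,"tx": -1,"ty": 0,"tz": 5,"wx": 0,"wy": 0,"wz": 0},
    {"hand": 0,"tx": 0,"ty": 0,"tz": 4,"wx": 0,"wy": 0,"wz": 0},
    {"hand": 0,"tx": 0,"ty": 0,"tz": 2,"wx": 0,"wy": 0,"wz": 0},
    {"hand": 0,"tx": 0,"ty": 0,"tz": 1,"wx": 0,"wy": 0,"wz": 0},
    {"hand": 0,"tx": 0,"ty": 0,"tz": 1,"wx": 0,"wy": 0,"wz": 0},
  ],
)

```text
clock: 11.68
eef_pos: [643.5, -79.6, 28.1]
tcp_rot: [-3.142, 0.0, 0.043]
contact_force: [-1.8, 1.2, 2.5]
opening: 0.005
grasp_force: 1.4
```

>>> arm_command(
  deltas=[
    {"hand": 0,"tx": 0,"ty": 0,"tz": 1,"wx": 0,"wy": 0,"wz": 0},
    {"hand": 0,"tx": 0,"ty": 0,"tz": 1,"wx": 0,"wy": 0,"wz": 0},
  ],
)

```text
clock: 11.92
eef_pos: [643.6, -79.6, 26.1]
tcp_rot: [-3.142, 0.0, 0.043]
contact_force: [-1.8, 0.2, 3.5]
opening: -0.003
grasp_force: 1.4
```

>>> arm_command(
  deltas=[
    {"hand": 0,"tx": 0,"ty": 0,"tz": 1,"wx": 0,"wy": 0,"wz": 0},
    {"hand": 0,"tx": 0,"ty": 0,"tz": 1,"wx": 0,"wy": 0,"wz": 0},
  ],
)

```text
clock: 12.18
eef_pos: [643.6, -79.6, 24.0]
tcp_rot: [-3.142, 0.0, 0.043]
contact_force: [-2.3, 0.0, 2.5]
opening: 0.001
grasp_force: 1.4
```

>>> arm_command(
  deltas=[
    {"hand": 0,"tx": 0,"ty": 0,"tz": 1,"wx": 0,"wy": 0,"wz": 0},
  ],
)

```text
clock: 12.3
eef_pos: [643.6, -79.6, 23.0]
tcp_rot: [-3.142, 0.0, 0.043]
contact_force: [-2.3, -0.2, 2.5]
opening: 0.002
grasp_force: 1.4
```

>>> arm_command(
  deltas=[
    {"hand": 0,"tx": 0,"ty": 0,"tz": 0.7,"wx": 0,"wy": 0,"wz": 0},
  ],
)

```text
clock: 12.42
eef_pos: [643.7, -79.6, 22.7]
tcp_rot: [-3.142, 0.0, 0.043]
contact_force: [-4.4, 0.5, 11.0]
opening: -0.005
grasp_force: 5.6
```

>>> arm_command(
  deltas=[
    {"hand": 0,"tx": 0,"ty": 0,"tz": 0.5,"wx": 0,"wy": 0,"wz": 0},
  ],
)

```text
clock: 12.55
eef_pos: [643.7, -79.6, 22.7]
tcp_rot: [-3.142, 0.0, 0.043]
contact_force: [-6.0, 0.9, 14.3]
opening: -0.001
grasp_force: 7.1
```

Fully in, on a hard stop. Next is the bar key.

>>> arm_command(
  deltas=[
    {"hand": 0,"tx": 0,"ty": 0,"tz": -15,"wx": 0,"wy": 0,"wz": 0},
    {"hand": 0,"tx": 0,"ty": 0,"tz": -30,"wx": 0,"wy": 0,"wz": 0},
    {"hand": 0,"tx": -1,"ty": 40,"tz": 0,"wx": 0,"wy": 0,"wz": 0},
    {"hand": 0,"tx": -1,"ty": 40,"tz": 0,"wx": 0,"wy": 0,"wz": 0},
    {"hand": 0,"tx": -1,"ty": 40,"tz": 0,"wx": 0,"wy": 0,"wz": 0},
    {"hand": 0,"tx": 0,"ty": 0,"tz": 0,"wx": 0,"wy": 0,"wz": 0},
    {"hand": 0,"tx": 0,"ty": 0,"tz": 20,"wx": 0,"wy": 0,"wz": 0},
    {"hand": 0,"tx": 0,"ty": 0,"tz": 0,"wx": 0,"wy": 0,"wz": 0},
  ],
)

```text
clock: 13.55
eef_pos: [644.2, -198.0, 44.5]
tcp_rot: [-3.14, 0.004, 0.044]
contact_force: [-0.2, -0.5, -1.2]
opening: -0.002
grasp_force: 0.0
```

>>> arm_command(
  deltas=[
    {"hand": 0,"tx": 0,"ty": 0,"tz": 7,"wx": 0,"wy": 0,"wz": 0},
    {"hand": 0,"tx": 0,"ty": 0,"tz": 5,"wx": 0,"wy": 0,"wz": 0},
    {"hand": 0,"tx": 0,"ty": 0,"tz": 2,"wx": 0,"wy": 0,"wz": 0},
    {"hand": 0,"tx": 0,"ty": 0,"tz": 1,"wx": 0,"wy": 0,"wz": 0},
  ],
)

```text
clock: 14.05
eef_pos: [645.9, -199.6, 31.9]
tcp_rot: [3.142, -0.0, 0.043]
contact_force: [-0.7, 0.4, -0.1]
opening: 0.001
grasp_force: 0.0
```

>>> arm_command(
  deltas=[
    {"hand": 0,"tx": 0,"ty": 0,"tz": 1,"wx": 0,"wy": 0,"wz": 0},
    {"hand": 0,"tx": 0,"ty": 0,"tz": 1,"wx": 0,"wy": 0,"wz": 0},
  ],
)

```text
clock: 14.3
eef_pos: [646.0, -199.8, 30.0]
tcp_rot: [3.141, -0.0, 0.043]
contact_force: [-0.3, 0.4, -0.1]
opening: 0.001
grasp_force: 0.0
```

>>> arm_command(
  deltas=[
    {"hand": 0,"tx": 0,"ty": 0,"tz": 1,"wx": 0,"wy": 0,"wz": 0},
    {"hand": 0,"tx": 0,"ty": 0,"tz": 1,"wx": 0,"wy": 0,"wz": 0},
  ],
)

```text
clock: 14.55
eef_pos: [645.9, -199.7, 28.0]
tcp_rot: [3.142, -0.0, 0.043]
contact_force: [-0.7, -0.1, 1.9]
opening: -0.001
grasp_force: 0.9
```

>>> arm_command(
  deltas=[
    {"hand": 0,"tx": 0,"ty": 0,"tz": 1,"wx": 0,"wy": 0,"wz": 0},
    {"hand": 0,"tx": 0,"ty": 0,"tz": 1,"wx": 0,"wy": 0,"wz": 0},
  ],
)

```text
clock: 14.8
eef_pos: [645.9, -199.7, 26.0]
tcp_rot: [3.141, -0.0, 0.043]
contact_force: [-0.8, -0.8, 2.7]
opening: -0.001
grasp_force: 1.5
```

>>> arm_command(
  deltas=[
    {"hand": 0,"tx": 0,"ty": 0,"tz": 1,"wx": 0,"wy": 0,"wz": 0},
    {"hand": 0,"tx": 0,"ty": 0,"tz": 1,"wx": 0,"wy": 0,"wz": 0},
    {"hand": 0,"tx": 0,"ty": 0,"tz": 1,"wx": 0,"wy": 0,"wz": 0},
  ],
)

```text
clock: 15.18
eef_pos: [645.9, -199.7, 23.0]
tcp_rot: [3.141, -0.0, 0.043]
contact_force: [-2.1, -0.7, 4.5]
opening: -0.001
grasp_force: 2.4
```

>>> arm_command(
  deltas=[
    {"hand": 0,"tx": 0,"ty": 0,"tz": 0.7,"wx": 0,"wy": 0,"wz": 0},
  ],
)

```text
clock: 15.3
eef_pos: [645.9, -199.7, 22.8]
tcp_rot: [3.142, -0.0, 0.043]
contact_force: [-3.5, 1.8, 13.0]
opening: -0.002
grasp_force: 6.5
```

>>> arm_command(
  deltas=[
    {"hand": 0,"tx": 0,"ty": 0,"tz": 0.4,"wx": 0,"wy": 0,"wz": 0},
  ],
)

```text
clock: 15.42
eef_pos: [646.0, -199.7, 22.7]
tcp_rot: [3.141, -0.0, 0.043]
contact_force: [-3.7, 1.1, 14.4]
opening: 0.001
grasp_force: 7.2
```

The bar is at its stop. I'll release it, retreat and hand in.

>>> arm_command(
  deltas=[
    {"hand": 0,"tx": 0,"ty": 0,"tz": -10,"wx": 0,"wy": 0,"wz": 0},
    {"hand": 0,"tx": 0,"ty": 0,"tz": -30,"wx": 0,"wy": 0,"wz": 0},
    {"hand": 0,"tx": 0,"ty": 0,"tz": -40,"wx": 0,"wy": 0,"wz": 0},
    {"hand": 0,"tx": 0,"ty": 0,"tz": -40,"wx": 0,"wy": 0,"wz": 0},
    {"hand": 0,"tx": 0,"ty": 0,"tz": 0,"wx": 0,"wy": 0,"wz": 0},
    {"hand": 0,"tx": 0,"ty": 0,"tz": 0,"wx": 0,"wy": 0,"wz": 0},
  ],
)

```text
clock: 16.18
eef_pos: [645.3, -199.4, 141.1]
tcp_rot: [-3.141, 0.001, 0.043]
contact_force: [0.2, -0.4, 0.1]
opening: -0.002
grasp_force: 0.0
```

```bash
python3 - <<'E'
from h import *
s=r.sense();print(s['eef_pos'],s['contact_force']);print(r.sign_off())
E
```

```text
[ 645.34601304 -199.43647856  141.14134978] [ 0.21342453 -0.36957976  0.13471655]
the job is handed in; nothing more can be done
None
```

Job handed in at about 16 s: left rocker (the adapter's socket) on, round button in and bar key pressed and released, in that order, each to its stop; the rocker press peaked at about 46 N at the fingertips, and I took no picture after the last two presses.

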